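# Screw the window cap onto the laser lens barrel

## Robot

A 6-joint arm with a two-finger parallel gripper is mounted at the origin on a cart in front of the work surface, level with it; the furniture and walls round the work are solid. World frame = base frame: x ahead of the robot, y to its left, z up, the work surface at z = 0. Lengths are in m, angles in rad, forces in N, time in s.
With the tool pointing down it reaches from about 0.35 to 0.775 m from the base axis. Payload 7.3 kg.
Tool frame: the origin (TCP) lies on the centre line of the jaws, within the pads' length; the fingertips stand 11 mm ahead of it and the grasp point (between the pads) lies 8 mm behind it; y points along the fingers, z is the direction in which the jaws open and shut, and the axes are right-handed (so a half turn about y gives the same grasp; the last joint's range is limited). The gripper opens to 92 mm and grips with 3 to 60 N. Pads are 19 mm wide; open, the fingers measure 130 mm over their backs; the gripper's body (75 mm by 190 mm) begins 47 mm behind the grasp point.
Start: joints at [-1.31, 0.342, 1.524, -0, 1.275, -0.146], TCP at [0.208, -0.482, 0.238] pointing down, gripper open.
Joint ranges: [-2.53, 2.53], [-0.77, 2.02], [0.04, 2.7], [-1, 4.14], [0.28, 2.66], [-3.11, 3.11]. Speed limits (rad/s): [2.57, 2.57, 3.14, 3.14, 3.14, 3.14].

## Interface

Orientations are given as [roll, pitch, yaw] about the fixed x, y, z axes, in that order (R = Rz(yaw) Ry(pitch) Rx(roll)).
In Python, from cell import robot, cams gives the robot as it stands.
- The arm moves only by the tool apply_moves, never from a script. Its argument "plan" is a list of rows, each a list of 7 numbers: the shift along the tool's x, y, z in m, then the turn, a rotation vector about the tool's x, y, z in degrees, then the gripper command: -1 is fully open, 1 is shut, values between are in proportion. A call has exactly 5 rows; each row is the pose to reach, as a shift and turn from the pose commanded when the call began, along the tool's axes at that moment; what a row does not reach only later rows make up. A row lasts 1/8 s, in which the tool goes at most 62.5 mm and 10.7 degrees, less where a joint would pass 70% of its speed; a pose out of reach is approached as far as the arm can. A call with a gripper value outside its range is refused whole. The fingers move at their own pace and stop on an object; "squeeze" is the grip in N (left out, the last holds). Time passes only in rows, so rows that repeat a pose let the fingers close, or fill a call up. It gives the time, the measured TCP pose, the force and the opening at its end, in the units of the state.
- robot.observe(): the state, without advancing time (a new reading comes with each control period).
- cams.read_camera(name): name is "side" or "top" or "wrist"; returns the picture (400x640x3 uint8, blue, green, red); there is no depth.
- cams.calibration(name): a dict with "fx", "fy", "cx", "cy" (pixels), "extrinsics" (4x4, takes a point from world to camera coordinates); the wrist camera has in their place "T_tool_cam" (4x4, takes a point from camera to tool coordinates, whose origin is the TCP and whose axes are the tool frame's). Camera axes: x right, y up, looking along -z (the intrinsics and any distortion apply to the point x, -y, -z); pixel columns grow to the right and rows downward; lengths in m; the calibration is good to about 2 mm. A picture is of the moment at which its call begins: read the wrist's pose just before it. calibration takes no time and is no camera call.
- robot.hand_in(): hands the job in, once; it reports no verdict.
The state is a dict: "time": time; "qpos": joint angles; "qvel": joint speeds; "joint_efforts": joint torques, N m; "tool_pos": TCP position; "tool_rot": TCP orientation; "contact_force": force on the tool from outside, world axes, zero at the start; "torque": the same for the moment, N m; "opening": finger opening in m.
Only numpy, scipy, OpenCV 4.12 (cv2) and the standard library are available. Lean on these libraries where they do the work, as an engineer would, in place of code of your own. Each camera call takes 0.05 s, during which the arm holds its last target. There are 200 camera calls.

## Task

Put the round aluminium window cap on the brass lens barrel that stands in the sprung nest, and screw it clockwise until it is fully home against its stop, then let go. The thread starts are hidden and stop teeth block a cap that is just turned forward: under light pressure turn it backward (anticlockwise) until you feel it drop into the thread, and only then screw it forward. Do not force it: never press hard and do not twist the barrel round in its nest; leave the things lying about alone.

Things in the scene. Friction and masses are not known exactly. Their poses are not given: they have to be found in the camera images.
- window_cap: loose aluminium cap with a dark ribbed band and a round green window in a black ring on top, 55 mm across, 38 mm tall, 0.15 kg, upright on the table, open side down. Origin: centre of its underside; z up. Inside the skirt, hidden: three lugs 120 degrees apart, 7 mm wide, 4 mm high, undersides 1 mm above the origin, free bore between them 38.4 mm; its yaw tells nothing of the barrel's thread
- cap_band (a point): centre of the cap's ribbed grip band, on the cap's axis 32 mm above its underside; the band is a solid disc 55 mm across and 12 mm high (26 to 38 mm above the underside); the skirt below it is 53 mm across
- barrel_top (a point): centre of the flat green-glass top of the brass lens barrel, 89 mm above the table at rest; z up along the axis. Its tip is a guide cone, 25 mm across at the top, 36 mm across 7 mm lower, then straight. Cap origin against this point: 12 mm below it when the lugs rest on the thread lands, 19.3 to 20.6 mm after the drop, 23.6 mm when fully home. Pressed, it sinks on its spring, 1.5 N per mm, up to 6 mm
- barrel_lands (a point): on the axis, 11 mm below the barrel's top, level with three flat thread lands 45 mm across, parted by three entry gaps 12 mm wide, 120 degrees apart, direction unknown: by luck the cap may drop at once. A lug turned anticlockwise (seen from above) drops off a land about 8 mm into a gap, and a wall just past the drop stops it. Turned clockwise on a land it jams on a 3 mm stop tooth before the gap
- nest: fixed round aluminium nest that carries the barrel on a spring: foot 100 mm across and 12 mm thick, dark boss. Origin: centre of its underside. Thread: from the gap a clockwise turn of 75 to 90 degrees leads the lugs under the lands, down 17 mm per turn, to a hard stop: fully home. The thread channel has 1.5 mm vertical play
- barrel_mark (a point): white mark on the barrel's ribbed dark collar, 26.6 mm off the axis, 38.5 mm above the table; which way it points tells nothing of the thread. The barrel slips round in the nest, moving this mark, if twisted with more than about 0.7 N m; easy turning takes under 0.2 N m, and 0.35 N m is plenty to feel a stop
- tin: bystander: round grey tin, 53 mm across, 22 mm tall; origin centre of underside
- eye_loupe: bystander: black eye loupe, 33 mm across, 30 mm tall; origin centre of underside
- copper_roll: bystander: roll of copper shim, 38 mm across, 25 mm tall; origin centre of underside
- hex_key: bystander: black hex key, 80 x 23 x 5 mm; origin centre of underside
Mind the look-alikes: they are no part of the job. Leave any purple look-alike of the window_cap alone.

How it is judged:
By the outcome, as a careful person would: the job done as asked, in the order asked, and still so for the second after the job is handed in, with the robot touching nothing.
It also fails if it takes over 61 s, if anything falls off the work surface, if the arm or the gripper's body presses on something with over 40 N, if the wrist force passes 120 N, or if a joint passes its speed limit or range.

## Working session

There is one attempt and no reset: what is moved stays moved. The work goes in short steps, Python scripts to look and compute and a tool call to move; the robot and the scene stay as the last step left them, time stands still between calls to the robot, and variables do not carry over. Pictures are saved under pics/ and viewed, about 8 in all and at most 12, crops included, and the job is handed in when it is done.

Besides the shell and the picture viewer there is one more tool, called after ">>>" in YAML: its name, and indented under it one key for each argument. apply_moves: Moves the arm, as the interface text tells. Its arguments: {"type":"object","properties":{"plan":{"type":"array","items":{"type":"array","items":{"type":"number"}}},"squeeze":{"type":"number"}},"required":["plan"]}

```bash
ls; mkdir -p pics; python3 - <<'E'
from cell import robot,cams
import cv2
s=robot.observe()
for k,v in s.items(): print(k,v)
for n in("side","top","wrist"):
    cv2.imwrite(f"pics/{n}0.png",cams.read_camera(n)); print(n,cams.calibration(n))
E
```

```text
pics
time 0.0
qpos [-1.30998334e+00  3.42741127e-01  1.52504244e+00 -2.78985001e-06
  1.27537879e+00 -1.45996646e-01]
qvel [ 0.00093121  0.00073951  0.00092497  0.00025505 -0.00156452 -0.00011678]
joint_efforts [ 2.63876434e-03 -4.31236768e+01 -2.44219673e+01  7.20252050e-02
  5.60091133e-02 -1.40013376e-04]
tool_pos [ 0.20765074 -0.48175752  0.23702652]
tool_rot [-1.57234972e+00  2.25719050e-04 -2.73478238e+00]
contact_force [ 0.17060382 -0.42912986  0.55998788]
torque [ 0.02694854 -0.00773919 -0.00602409]
opening 0.09136689922457153
side {'fx': 448.71537104175525, 'fy': 448.71537104175525, 'cx': 322.6900376333515, 'cy': 201.0415761758075, 'extrinsics': array([[ 0.98726374, -0.15777483, -0.02043075, -0.52448094],
       [ 0.07388805,  0.3409933 ,  0.93715747, -0.15250101],
       [-0.14089311, -0.92673118,  0.34830799, -0.91282477],
       [ 0.        ,  0.        ,  0.        ,  1.        ]])}
top {'fx': 404.7682493119397, 'fy': 404.7682493119397, 'cx': 320.89680605065354, 'cy': 203.3127247771215, 'extrinsics': array([[ 0.0280343 , -0.99953396,  0.01208022,  0.04154985],
       [ 0.99526672,  0.02903548,  0.09274205, -0.53676477],
       [-0.09304959,  0.00942308,  0.99561688, -1.15370223],
       [ 0.        ,  0.        ,  0.        ,  1.        ]])}
wrist {'fx': 331.545494770641, 'fy': 331.545494770641, 'cx': 325.40266395514607, 'cy': 203.29852839856298, 'T_tool_cam': array([[-1.49393744e-03, -9.61728140e-01, -2.74001374e-01,
        -7.42053729e-02],
       [ 7.91430276e-04,  2.74000457e-01, -9.61729236e-01,
        -1.47443574e-01],
       [ 9.99998571e-01, -1.65361630e-03,  3.51801226e-04,
        -3.46818717e-05],
       [ 0.00000000e+00,  0.00000000e+00,  0.00000000e+00,
         1.00000000e+00]])}
```

```bash
python3 - <<'E'
import cv2,numpy as np
a=cv2.imread("pics/top0.png");b=cv2.imread("pics/side0.png")
cv2.imwrite("pics/top_view.png",cv2.resize(a,(800,500)));cv2.imwrite("pics/side_view.png",cv2.resize(b,(800,500)))
E
```

```text
(no output)
```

View pics/top_view.png

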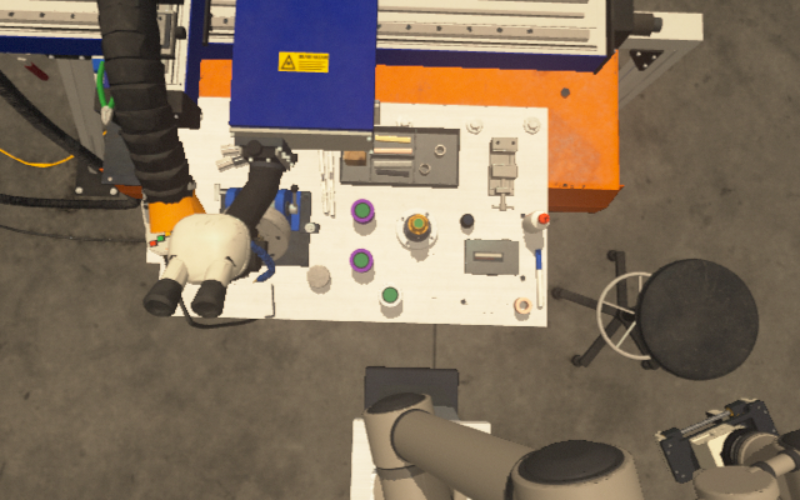

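View pics/side_view.png

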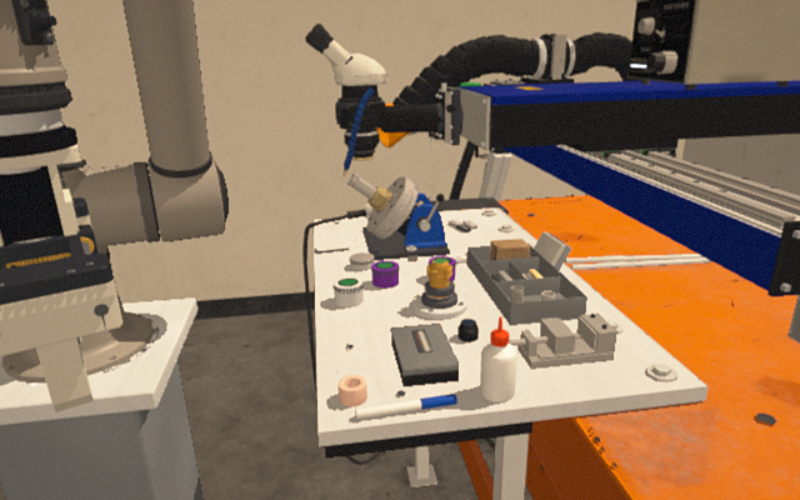

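Top view (800-px scale): the aluminium cap with a green window is at (390,296). Two purple look-alikes are at (362,211) and (361,261). The barrel in its nest is at (417,226), with the tin at (319,277), loupe at (467,220) and copper roll at (523,306). Only (390,296) has a bare aluminium skirt, so I'm measuring that one and confirming it with a crop.

```bash
cat > h.py <<'E'
import numpy as np,cv2
from cell import robot,cams
from scipy.spatial.transform import Rotation as Ro
def ray(n,u,v,s=None):
    c=cams.calibration(n); d=np.array([(u-c['cx'])/c['fx'],-(v-c['cy'])/c['fy'],-1.])
    if n=='wrist':
        T=c['T_tool_cam'];R=Ro.from_euler('xyz',s['tool_rot']).as_matrix()
        return R@T[:3,3]+np.array(s['tool_pos']),R@T[:3,:3]@d
    E=np.array(c['extrinsics']);R=E[:3,:3]
    return -R.T@E[:3,3],R.T@d
def onz(n,u,v,z,s=None):
    o,d=ray(n,u,v,s); return o+d*(z-o[2])/d[2]
def cross(r1,r2):
    A=[];b=[]
    for o,d in(r1,r2):
        d=d/np.linalg.norm(d);P=np.eye(3)-np.outer(d,d);A.append(P);b.append(P@o)
    return np.linalg.lstsq(np.vstack(A),np.hstack(b),rcond=None)[0]
def greens(im,amin=15):
    h=cv2.cvtColor(im,cv2.COLOR_BGR2HSV);m=cv2.inRange(h,(45,70,40),(90,255,255))
    n,l,st,ce=cv2.connectedComponentsWithStats(m)
    return [(ce[i].round(1),st[i]) for i in range(1,n) if st[i][4]>=amin]
E
python3 - <<'E'
from h import *
for n in("top","side"):
    im=cv2.imread(f"pics/{n}0.png")
    for c,s in greens(im):
        print(n,c,s,"z.038",onz(n,*c,.038).round(4),"z.089",onz(n,*c,.089).round(4))
a=cv2.imread("pics/top0.png")[145:265,230:450];b=cv2.imread("pics/side0.png")[190:340,250:480]
cv2.imwrite("pics/crop1.png",np.vstack([cv2.resize(a,(550,300),interpolation=2),cv2.resize(b,(550,300),interpolation=2)]))
E
```

```text
top [81.9 69.9] [ 77  49  15  38 233] z.038 [0.9084 0.7723 0.038 ] z.089 [0.8871 0.7413 0.089 ]
top [289.6 167.9] [284 163  12  11 101] z.038 [0.6345 0.1506 0.038 ] z.089 [0.6254 0.147  0.089 ]
top [334.5 177.9] [332 175   6   6  30] z.038 [0.6092 0.0197 0.038 ] z.089 [0.6011 0.0218 0.089 ]
top [127.9 190.4] [126 189   5   4  19] z.038 [0.5552 0.6118 0.038 ] z.089 [0.5495 0.5879 0.089 ]
top [288.4 207.7] [283 203  12  11 100] z.038 [0.5187 0.15   0.038 ] z.089 [0.5146 0.1464 0.089 ]
top [311.9 235.4] [307 230  11  12 101] z.038 [0.4413 0.0801 0.038 ] z.089 [0.4407 0.0796 0.089 ]
side [375.4  66.9] [368  65  17   4  54] z.038 [2.0301 5.0245 0.038 ] z.089 [1.8285 4.2943 0.089 ]
side [514.1 120.6] [513 119   4   5  15] z.038 [1.6548 1.1305 0.038 ] z.089 [1.4996 0.8822 0.089 ]
side [352.7 207.8] [348 206  12   4  30] z.038 [0.6336 0.1555 0.038 ] z.089 [0.6048 0.0277 0.089 ]
side [307.7 211.8] [302 210  13   5  47] z.038 [0.5187 0.1521 0.038 ] z.089 [0.504  0.0248 0.089 ]
side [278.2 225.2] [272 223  14   5  57] z.038 [0.441  0.0832 0.038 ] z.089 [ 0.436  -0.0356  0.089 ]
```

View pics/crop1.png

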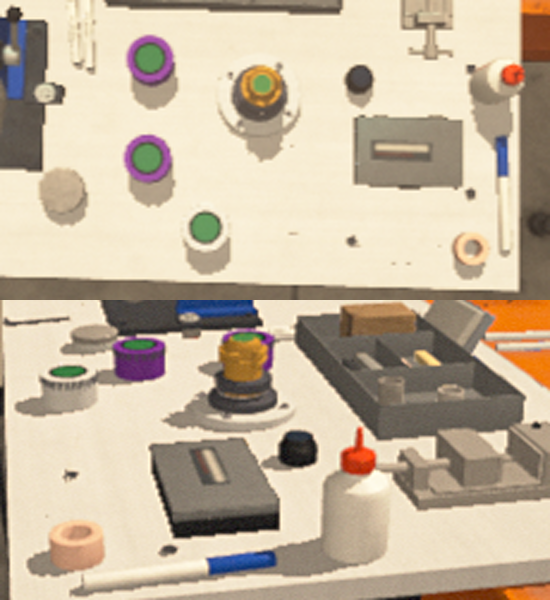

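```bash
cat >> h.py <<'E'
def go(p,yaw=None):
    s=robot.observe();R=Ro.from_euler('xyz',s['tool_rot']).as_matrix()
    d=R.T@(np.array(p)-s['tool_pos'])
    print("tool",np.round(s['tool_pos'],4),np.round(s['tool_rot'],4),"shift mm",(d*1000).round(1),"open",round(s['opening'],4),"F",np.round(s['contact_force'],2),"T",np.round(s['torque'],3),"t",round(s['time'],2))
E
python3 - <<'E'
from h import *
go([.60,.022,.22])
print(cross(ray('top',300,118),ray('side',392,108)).round(3), cross(ray('top',184,104),ray('side',368,70)).round(3))
print(onz('top',300,118,.3),onz('top',300,118,.4))
E
```

```text
tool [ 0.2076 -0.4819  0.2372] [-1.5719e+00  1.0000e-04 -2.7349e+00] shift mm [-559.7   17.6 -307.6] open 0.0916 F [ 0.63  0.37 -0.55] T [-0.02   0.01   0.023] t 0.15
[0.71  0.112 0.29 ] [0.715 0.357 0.355]
[0.70277626 0.1123911  0.3       ] [0.67191971 0.10744592 0.4       ]
```

>>> apply_moves:
  plan:
    - [-56,2,-31,0,-8,0,-1]
    - [-112,4,-62,0,-16,0,-1]
    - [-168,6,-92,0,-24,0,-1]
    - [-224,8,-123,0,-32,0,-1]
    - [-280,9,-154,0,-40,0,-1]

```text
time: 0.78
tool_pos: [0.4003, -0.2338, 0.2281]
tool_rot: [-1.571, -0.0, -2.032]
contact_force: [-0.3, 0.1, -1.1]
opening: 0.092
```

I wrote those shifts in mm, but the interface takes metres. The step limit clipped them in the intended direction, so nothing went wrong, and I'll use metres from now on.

```bash
python3 - <<'E'
from h import *
go([.60,.022,.22])
E
```

```text
tool [ 0.4003 -0.2338  0.2281] [-1.5706e+00 -1.0000e-04 -2.0324e+00] shift mm [-318.     8.    64.9] open 0.092 F [-0.29  0.06 -1.06] T [-0.064 -0.097 -0.015] t 0.78
```

>>> apply_moves:
  plan:
    - [-0.06,0.002,0.012,0,-8,0,-1]
    - [-0.12,0.004,0.024,0,-16,0,-1]
    - [-0.18,0.006,0.036,0,-24,0,-1]
    - [-0.24,0.008,0.049,0,-32,0,-1]
    - [-0.3,0.008,0.061,0,-42,0,-1]

```text
time: 1.4
tool_pos: [0.5896, 0.0069, 0.2197]
tool_rot: [-1.571, -0.0, -1.298]
contact_force: [0.5, -1.2, 0.9]
opening: 0.092
```

>>> apply_moves:
  plan:
    - [0,0,0,0,0,0,-1]
    - [0,0,0,0,0,0,-1]
    - [0,0,0,0,0,0,-1]
    - [0,0,0,0,0,0,-1]
    - [0,0,0,0,0,0,-1]

```text
time: 2.02
tool_pos: [0.5885, 0.0043, 0.2204]
tool_rot: [-1.57, -0.0, -1.305]
contact_force: [0.9, 0.2, -0.1]
opening: 0.0917
```

```bash
python3 - <<'E'
from h import *
go([.60,.022,.22])
s=robot.observe();im=cams.read_camera('wrist');cv2.imwrite("pics/w1.png",im)
for c,st in greens(im,60): print(c,st,onz('wrist',*c,.089,s).round(4),onz('wrist',*c,.038,s).round(4))
E
```

```text
tool [0.5885 0.0043 0.2204] [-1.5704e+00 -3.0000e-04 -1.3050e+00] shift mm [-14.    0.4  15.8] open 0.0917 F [ 0.9   0.21 -0.07] T [ 0.008 -0.084 -0.014] t 2.02
[291.5  11.4] [273   0  38  27 863] [0.5262 0.1371 0.089 ] [0.5183 0.1483 0.038 ]
[415.9  42.2] [ 398   23   37   40 1157] [0.6234 0.1418 0.089 ] [0.6333 0.1539 0.038 ]
[191.5  62.7] [ 174   44   36   39 1113] [0.4594 0.0817 0.089 ] [0.4393 0.0828 0.038 ]
[343.5 178.9] [333 168  22  23 396] [0.5996 0.0244 0.089 ] [0.6051 0.015  0.038 ]
```

View pics/w1.png

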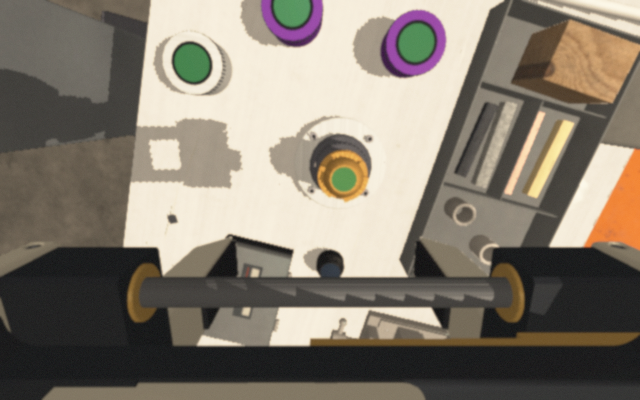

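The wrist view shows the aluminium cap at (191,63), the purple look-alikes at (291,11) and (416,42), and the barrel's glass top at (343,179). All three cameras agree within 3 mm. I'll look at the cap from the same relative pose so the calibration error cancels.

```bash
python3 - <<'E'
from h import *
go([.429,.0625,.169])
E
```

```text
tool [0.5885 0.0045 0.2204] [-1.5705e+00 -2.0000e-04 -1.3047e+00] shift mm [ -97.9   51.3 -138.7] open 0.0923 F [-0.3   0.07  0.03] T [-0.089 -0.096 -0.041] t 2.08
```

>>> apply_moves:
  plan:
    - [-0.033,0.013,-0.046,0,0,0,-1]
    - [-0.066,0.03,-0.092,0,0,0,-1]
    - [-0.098,0.051,-0.139,0,0,0,-1]
    - [-0.098,0.051,-0.139,0,0,0,-1]
    - [-0.098,0.051,-0.139,0,0,0,-1]

```text
time: 2.7
tool_pos: [0.4299, 0.0628, 0.17]
tool_rot: [-1.568, -0.001, -1.304]
contact_force: [0.6, 0.5, 0.5]
opening: 0.0918
```

```bash
python3 - <<'E'
from h import *
s=robot.observe();im=cams.read_camera('wrist');cv2.imwrite("pics/w2.png",im)
for c,st in greens(im,60): print(c,st,onz('wrist',*c,.038,s).round(4))
# pre-grasp: TCP is 8 mm ahead of grasp point -> grasp at .032 => TCP .024
go([.4385,.0825,.024])
E
```

```text
[457.1 122.6] [ 437  102   41   42 1315] [0.518  0.1526 0.038 ]
[586.2 158.6] [ 567  140   40   38 1176] [0.6343 0.1539 0.038 ]
[342.2 178.4] [ 323  160   39   38 1177] [0.4401 0.0828 0.038 ]
tool [0.4306 0.0626 0.1701] [-1.5676e+00 -1.1000e-03 -1.3040e+00] shift mm [-17.3 146.1  12.4] open 0.0922 F [1.89 0.51 0.26] T [-0.017 -0.186 -0.011] t 2.75
```

>>> apply_moves:
  plan:
    - [-0.008,0.02,0.007,0,-10,0,-1]
    - [-0.017,0.04,0.0147,0,-20,0,-1]
    - [-0.017,0.055,0.0147,0,-30,0,-1]
    - [-0.017,0.07,0.0147,0,-40,0,-1]
    - [-0.017,0.085,0.0147,0,-50,0,-1]

```text
time: 3.38
tool_pos: [0.4408, 0.0828, 0.084]
tool_rot: [-1.57, -0.002, -0.426]
contact_force: [-0.6, 0.1, 0.4]
opening: 0.0915
```

>>> apply_moves:
  plan:
    - [0,0.0,0,0,-10,0,-1]
    - [0,0.015,0,0,-20,0,-1]
    - [0,0.03,0,0,-30,0,-1]
    - [0,0.045,0,0,-40,0,-1]
    - [0,0.055,0,0,-40,0,-1]

```text
time: 4.0
tool_pos: [0.4402, 0.0828, 0.0287]
tool_rot: [-1.571, -0.002, 0.265]
contact_force: [-0.8, 0.2, 0.5]
opening: 0.0918
```

```bash
python3 - <<'E'
from h import *
go([.4401,.0828,.024])
E
```

```text
tool [0.4402 0.0828 0.0287] [-1.5713e+00 -1.5000e-03  2.6480e-01] shift mm [-0.1  4.7  0. ] open 0.0918 F [-0.8   0.22  0.48] T [ 0.128 -0.181  0.001] t 4.0
```

>>> apply_moves:
  plan:
    - [0,0.0045,0,0,0,0,0]
    - [0,0.0045,0,0,0,0,0]
    - [0,0.0045,0,0,0,0,0]
    - [0,0.0045,0,0,0,0,0]
    - [0,0.0045,0,0,0,0,0]
  squeeze: 6

```text
time: 4.62
tool_pos: [0.4387, 0.0832, 0.025]
tool_rot: [-1.571, -0.001, 0.267]
contact_force: [0.1, 0.2, 2.6]
opening: 0.0546
```

>>> apply_moves:
  plan:
    - [0,0,0,0,0,0,-0.7]
    - [0,0,0,0,0,0,-0.7]
    - [0,0,0,0,0,0,-0.7]
    - [0,0,0,0,-10,0,-0.7]
    - [0,0,0,0,-10,0,-0.7]

```text
time: 5.25
tool_pos: [0.4384, 0.0832, 0.0246]
tool_rot: [-1.571, 0.0, 0.44]
contact_force: [-0.5, 0.1, 0.8]
opening: 0.0782
```

>>> apply_moves:
  plan:
    - [0,0,0,0,10,0,-0.7]
    - [0,0,0,0,20,0,-0.7]
    - [0,0,0,0,30,0,-0.7]
    - [0,0,0,0,40,0,-0.7]
    - [0,0,0,0,50,0,-0.7]

```text
time: 5.88
tool_pos: [0.4384, 0.0832, 0.0246]
tool_rot: [-1.571, 0.0, -0.441]
contact_force: [-0.6, 0.2, -0.0]
opening: 0.0779
```

>>> apply_moves:
  plan:
    - [0,0,0,0,10,0,-0.7]
    - [0,0,0,0,20,0,-0.7]
    - [0,0,0,0,30,0,-0.7]
    - [0,0,0,0,40,0,-0.7]
    - [0,0,0,0,50,0,-0.7]

```text
time: 6.5
tool_pos: [0.4384, 0.0832, 0.0246]
tool_rot: [-1.571, -0.0, -1.314]
contact_force: [0.8, 0.4, 0.4]
opening: 0.078
```

>>> apply_moves:
  plan:
    - [0,0,0,0,0,0,-0.7]
    - [0,0,0,0,0,0,0]
    - [0,0,0,0,0,0,0]
    - [0,0,0,0,0,0,0]
    - [0,0,0,0,0,0,0]

```text
time: 7.12
tool_pos: [0.4385, 0.0832, 0.0246]
tool_rot: [-1.571, -0.0, -1.303]
contact_force: [0.3, 0.0, 0.7]
opening: 0.0548
```

```bash
python3 - <<'E'
from h import *
go([.4401,.0828,.024])
im=cams.read_camera('wrist');cv2.imwrite("pics/w3.png",im)
print(greens(im,60))
E
```

```text
tool [0.4385 0.0832 0.0246] [-1.5707e+00 -1.0000e-04 -1.3033e+00] shift mm [0.8 0.6 1.5] open 0.0548 F [0.32 0.02 0.66] T [-0.03  -0.142  0.012] t 7.12
[(array([555.2, 180. ]), array([ 515,  142,   81,   77, 4814], dtype=int32)), (array([325.4, 264.1]), array([ 289,  246,   73,   32, 1771], dtype=int32)), (array([325.2, 309.3]), array([308, 307,  35,   7, 179], dtype=int32))]
```

The cap is gripped and centred. Its window sits at column 325.4, which equals cx, so the wrist camera has no bias along the jaw axis. Lifting it and carrying it over the barrel at about (0.5996, 0.0247).

>>> apply_moves:
  plan:
    - [0,0,0,0,0,0,0.1]
    - [0,-0.03,0,0,0,0,0.1]
    - [0,-0.07,0,0,0,0,0.1]
    - [0,-0.115,0,0,0,0,0.1]
    - [0.02,-0.12,0.03,0,0,0,0.1]
  squeeze: 15

```text
time: 7.8
tool_pos: [0.4728, 0.0724, 0.1477]
tool_rot: [-1.567, -0.001, -1.302]
contact_force: [0.6, -0.0, -2.0]
opening: 0.0544
```

```bash
python3 - <<'E'
from h import *
go([.5996,.0247,.143])
E
```

```text
tool [0.4728 0.0724 0.1477] [-1.5670e+00 -1.0000e-03 -1.3021e+00] shift mm [ 79.6   5.2 109.6] open 0.0544 F [ 0.64 -0.05 -1.97] T [ 0.026 -0.17  -0.022] t 7.8
```

>>> apply_moves:
  plan:
    - [0.025,0,0.035,0,0,0,0.1]
    - [0.053,0,0.073,0,0,0,0.1]
    - [0.0796,0.003,0.1096,0,0,0,0.1]
    - [0.0796,0.003,0.1096,0,0,0,0.1]
    - [0.0796,0.003,0.1096,0,0,0,0.1]

```text
time: 8.43
tool_pos: [0.5982, 0.0242, 0.1408]
tool_rot: [-1.573, 0.001, -1.304]
contact_force: [0.1, -0.1, -1.3]
opening: 0.0548
```

>>> apply_moves:
  plan:
    - [0,0,0,0,0,0,0.1]
    - [0,0,0,0,0,0,0.1]
    - [0,0,0,0,0,0,0.1]
    - [0,0,0,0,0,0,0.1]
    - [0,0,0,0,0,0,0.1]

```text
time: 9.05
tool_pos: [0.5993, 0.0241, 0.1417]
tool_rot: [-1.571, -0.0, -1.304]
contact_force: [-0.1, -0.3, -1.7]
opening: 0.0544
```

```bash
python3 - <<'E'
from h import *
go([.5996,.0247,.1135])
im=cams.read_camera('side');cv2.imwrite("pics/s2.png",cv2.resize(im[130:270,260:460],(800,560)))
im=cams.read_camera('wrist');cv2.imwrite("pics/w4.png",im);print(greens(im,60))
E
```

```text
tool [0.5993 0.0241 0.1417] [-1.5707e+00 -1.0000e-04 -1.3036e+00] shift mm [-0.5 28.2  0.4] open 0.0544 F [-0.08 -0.29 -1.73] T [ 0.011 -0.118  0.027] t 9.05
[(array([258. ,  10.5]), array([233,   0,  50,  26, 994], dtype=int32)), (array([421.8,  45.7]), array([ 398,   20,   48,   52, 1945], dtype=int32)), (array([325.4, 264.1]), array([ 289,  246,   73,   32, 1777], dtype=int32)), (array([325.3, 309.3]), array([309, 307,  34,   7, 171], dtype=int32))]
```

View pics/s2.png

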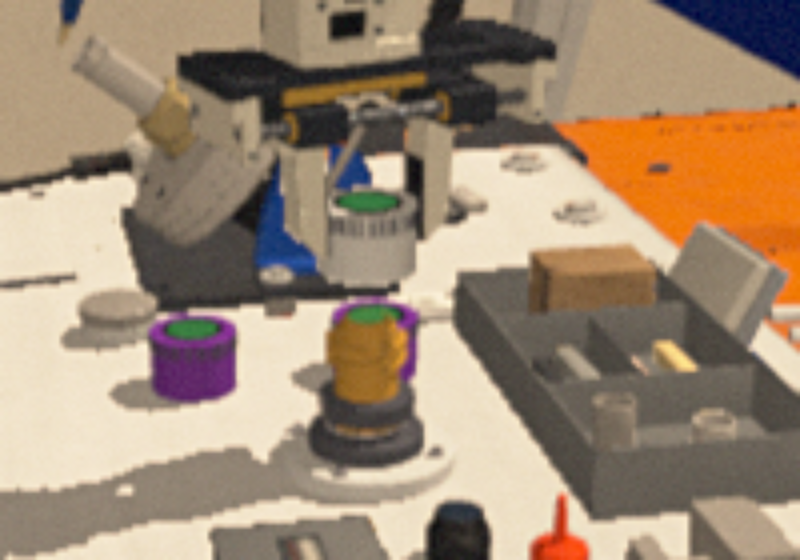

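The cap hangs over the barrel in the side view, with the cap at crop (372,235) and the barrel top at (367,325). Descending over the guide cone and watching the force.

>>> apply_moves:
  plan:
    - [-0.0005,0.008,0.0004,0,0,0,0.1]
    - [-0.0005,0.016,0.0004,0,0,0,0.1]
    - [-0.0005,0.024,0.0004,0,0,0,0.1]
    - [-0.0005,0.03,0.0004,0,0,0,0.1]
    - [-0.0005,0.034,0.0004,0,0,0,0.1]

```text
time: 9.78
tool_pos: [0.5995, 0.0246, 0.1071]
tool_rot: [-1.571, 0.0, -1.304]
contact_force: [0.1, 0.1, -1.8]
opening: 0.0545
```

>>> apply_moves:
  plan:
    - [0,0.001,0,0,0,0,0.1]
    - [0,0.002,0,0,0,0,0.1]
    - [0,0.003,0,0,0,0,0.1]
    - [0,0.004,0,0,0,0,0.1]
    - [0,0.004,0,0,0,0,0.1]

```text
time: 10.4
tool_pos: [0.5996, 0.0246, 0.1036]
tool_rot: [-1.571, -0.0, -1.304]
contact_force: [0.1, -0.1, -0.6]
opening: 0.0547
```

>>> apply_moves:
  plan:
    - [0,0.001,0,0,0,0,0.1]
    - [0,0.002,0,0,0,0,0.1]
    - [0,0.003,0,0,0,0,0.1]
    - [0,0.004,0,0,0,0,0.1]
    - [0,0.004,0,0,0,0,0.1]

```text
time: 11.02
tool_pos: [0.5996, 0.0246, 0.0995]
tool_rot: [-1.571, -0.0, -1.304]
contact_force: [-0.1, 0.1, -1.2]
opening: 0.0544
```

>>> apply_moves:
  plan:
    - [0,0,0,0,0,0,0.1]
    - [0,0,0,0,0,0,0.1]
    - [0,0,0,0,0,0,0.1]
    - [0,0,0,0,0,0,0.1]
    - [0,0,0,0,0,0,0.1]

```text
time: 11.65
tool_pos: [0.5996, 0.0246, 0.0996]
tool_rot: [-1.571, -0.0, -1.304]
contact_force: [0.2, 0.6, -2.1]
opening: 0.0547
```

```bash
python3 - <<'E'
from h import *
go([.5996,.0247,.0996])
E
```

```text
tool [0.5996 0.0246 0.0996] [-1.5708e+00 -1.0000e-04 -1.3037e+00] shift mm [-0.1  0.   0. ] open 0.0547 F [ 0.23  0.57 -2.06] T [-0.042 -0.032  0.012] t 11.65
```

>>> apply_moves:
  plan:
    - [0,0.0005,0,0,0,0,0.1]
    - [0,0.001,0,0,0,0,0.1]
    - [0,0.0015,0,0,0,0,0.1]
    - [0,0.002,0,0,0,0,0.1]
    - [0,0.002,0,0,0,0,0.1]

```text
time: 12.28
tool_pos: [0.5996, 0.0246, 0.0976]
tool_rot: [-1.571, -0.0, -1.304]
contact_force: [-0.9, -0.6, -0.8]
opening: 0.0544
```

>>> apply_moves:
  plan:
    - [0,0.0005,0,0,0,0,0.1]
    - [0,0.001,0,0,0,0,0.1]
    - [0,0.0015,0,0,0,0,0.1]
    - [0,0.002,0,0,0,0,0.1]
    - [0,0.002,0,0,0,0,0.1]

```text
time: 12.9
tool_pos: [0.5996, 0.0246, 0.0956]
tool_rot: [-1.571, -0.0, -1.304]
contact_force: [0.1, -0.2, -1.6]
opening: 0.0545
```

>>> apply_moves:
  plan:
    - [0,0.0005,0,0,0,0,0.1]
    - [0,0.001,0,0,0,0,0.1]
    - [0,0.0015,0,0,0,0,0.1]
    - [0,0.002,0,0,0,0,0.1]
    - [0,0.002,0,0,0,0,0.1]

```text
time: 13.52
tool_pos: [0.5996, 0.0246, 0.0936]
tool_rot: [-1.571, -0.0, -1.304]
contact_force: [-0.5, 1.5, -1.2]
opening: 0.0547
```

>>> apply_moves:
  plan:
    - [0,0.0005,0,0,0,0,0.1]
    - [0,0.001,0,0,0,0,0.1]
    - [0,0.0015,0,0,0,0,0.1]
    - [0,0.002,0,0,0,0,0.1]
    - [0,0.002,0,0,0,0,0.1]

```text
time: 14.15
tool_pos: [0.5997, 0.0246, 0.0918]
tool_rot: [-1.571, -0.0, -1.304]
contact_force: [-1.8, 0.1, 1.9]
opening: 0.0546
```

```bash
python3 - <<'E'
from h import *
go([.5996,.0247,.0996])
im=cams.read_camera('side');cv2.imwrite("pics/s3.png",cv2.resize(im[130:270,260:460],(800,560)))
im=cams.read_camera('wrist');cv2.imwrite("pics/w5.png",im);print(greens(im,60))
E
```

```text
tool [0.5997 0.0246 0.0918] [-1.5705e+00 -2.0000e-04 -1.3036e+00] shift mm [-0.1 -7.8 -0.1] open 0.0546 F [-1.79  0.06  1.95] T [-0.033  0.047 -0.04 ] t 14.15
[(array([239.6,   1.2]), array([227,   0,  26,   4,  81], dtype=int32)), (array([446.3,  30.2]), array([ 417,    0,   60,   63, 3067], dtype=int32)), (array([325.4, 264. ]), array([ 289,  246,   73,   32, 1785], dtype=int32)), (array([325.3, 309.3]), array([309, 307,  34,   7, 178], dtype=int32))]
```

View pics/s3.png

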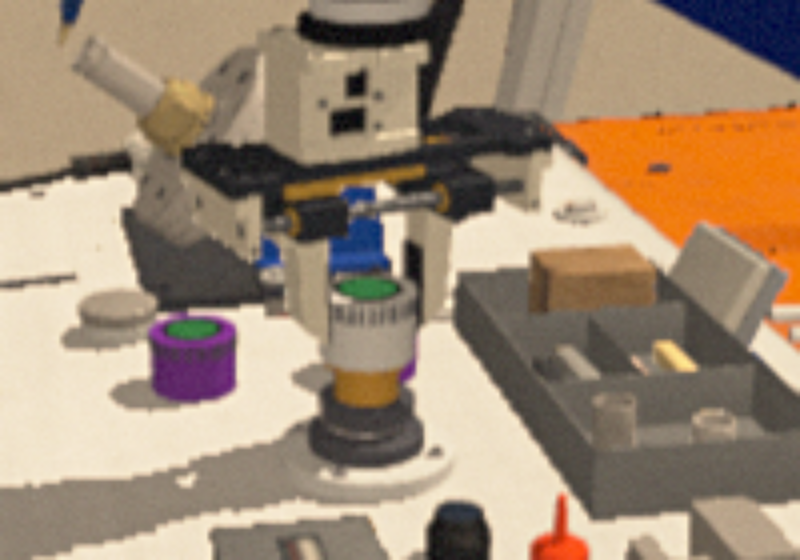

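The cap dropped into a gap by luck: first contact came about 20.5 mm below the barrel top, with no slip in the grip, and the side view shows the skirt well down the barrel. Now I'll screw clockwise (a positive turn about tool y), following the thread pitch.

>>> apply_moves:
  plan:
    - [0,0.0,0,0,5,0,0.1]
    - [0,0.0003,0,0,10,0,0.1]
    - [0,0.0005,0,0,15,0,0.1]
    - [0,0.0008,0,0,20,0,0.1]
    - [0,0.001,0,0,25,0,0.1]

```text
time: 14.88
tool_pos: [0.6002, 0.0247, 0.0909]
tool_rot: [-1.569, 0.0, -1.743]
contact_force: [0.2, 0.9, 1.3]
opening: 0.0545
```

```bash
python3 - <<'E'
from h import *
go([.5996,.0247,.0996])
E
```

```text
tool [0.6002 0.0247 0.0909] [-1.5692e+00  3.0000e-04 -1.7428e+00] shift mm [ 0.1 -8.7 -0.6] open 0.0545 F [0.19 0.85 1.26] T [ 0.015 -0.208  0.049] t 14.88
```

>>> apply_moves:
  plan:
    - [0,0.0003,-0.0003,0,5,0,0.1]
    - [0,0.0005,-0.0003,0,10,0,0.1]
    - [0,0.0008,-0.0003,0,15,0,0.1]
    - [0,0.001,-0.0003,0,20,0,0.1]
    - [0,0.0012,-0.0003,0,25,0,0.1]

```text
time: 15.5
tool_pos: [0.6, 0.0247, 0.0897]
tool_rot: [-1.569, 0.001, -2.179]
contact_force: [0.3, 0.0, 2.3]
opening: 0.0545
```

```bash
python3 - <<'E'
from h import *
go([.5996,.0247,.0996])
im=cams.read_camera('wrist');cv2.imwrite("pics/w6.png",im);print(greens(im,60)[-2:])
E
```

```text
tool [0.6    0.0247 0.0897] [-1.5694e+00  9.0000e-04 -2.1791e+00] shift mm [ 0.2 -9.9 -0.3] open 0.0545 F [0.27 0.   2.29] T [-0.036 -0.226  0.047] t 15.5
[(array([325.4, 263.9]), array([ 289,  247,   73,   31, 1694], dtype=int32)), (array([325.5, 309.8]), array([309, 307,  34,   7, 149], dtype=int32))]
```

>>> apply_moves:
  plan:
    - [0,0.0002,0,0,4,0,0.1]
    - [0,0.0004,0,0,8,0,0.1]
    - [0,0.0006,0,0,12,0,0.1]
    - [0,0.0008,0,0,15,0,0.1]
    - [0,0.0008,0,0,15,0,0.1]

```text
time: 16.18
tool_pos: [0.5998, 0.0247, 0.0889]
tool_rot: [-1.57, 0.001, -2.437]
contact_force: [0.9, 0.1, 1.8]
opening: 0.0545
```

```bash
python3 - <<'E'
from h import *
go([.5996,.0247,.0996])
E
```

```text
tool [0.5998 0.0247 0.0889] [-1.5699e+00  1.0000e-03 -2.4366e+00] shift mm [  0.1 -10.7  -0.2] open 0.0545 F [0.92 0.13 1.77] T [ 0.053 -0.165 -0.043] t 16.18
```

>>> apply_moves:
  plan:
    - [0,0.0002,0,0,3,0,0.1]
    - [0,0.0003,0,0,6,0,0.1]
    - [0,0.0004,0,0,9,0,0.1]
    - [0,0.0005,0,0,10,0,0.1]
    - [0,0.0005,0,0,10,0,0.1]

```text
time: 16.8
tool_pos: [0.5996, 0.0246, 0.0883]
tool_rot: [-1.57, 0.001, -2.611]
contact_force: [1.4, -0.2, 1.8]
opening: 0.0544
```

```bash
python3 - <<'E'
from h import *
go([.5996,.0247,.0996])
E
```

```text
tool [0.5996 0.0246 0.0883] [-1.5703e+00  6.0000e-04 -2.6113e+00] shift mm [ -0.1 -11.3  -0.1] open 0.0544 F [ 1.37 -0.19  1.84] T [-0.01  -0.231 -0.009] t 16.8
```

>>> apply_moves:
  plan:
    - [0,0.0001,0,0,2,0,0.1]
    - [0,0.0002,0,0,4,0,0.1]
    - [0,0.0003,0,0,6,0,0.1]
    - [0,0.0003,0,0,6,0,0.1]
    - [0,0.0003,0,0,6,0,0.1]

```text
time: 17.42
tool_pos: [0.5993, 0.0246, 0.0878]
tool_rot: [-1.571, -0.0, -2.717]
contact_force: [1.0, 0.5, 2.6]
opening: 0.0545
```

```bash
python3 - <<'E'
from h import *
go([.5996,.0247,.0996])
E
```

```text
tool [0.5993 0.0246 0.0878] [-1.5707 -0.     -2.7172] shift mm [ -0.3 -11.8   0. ] open 0.0545 F [1.02 0.49 2.57] T [-0.019 -0.2   -0.03 ] t 17.43
```

>>> apply_moves:
  plan:
    - [0,0,0,0,2,0,0.1]
    - [0,0.0001,0,0,4,0,0.1]
    - [0,0.0001,0,0,5,0,0.1]
    - [0,0.0001,0,0,5,0,0.1]
    - [0,0.0001,0,0,5,0,0.1]

```text
time: 18.05
tool_pos: [0.5993, 0.0245, 0.0877]
tool_rot: [-1.571, -0.0, -2.805]
contact_force: [1.1, -1.3, 2.6]
opening: 0.0549
```

```bash
python3 - <<'E'
from h import *
go([.5996,.0247,.0996])
E
```

```text
tool [0.5993 0.0245 0.0877] [-1.5706 -0.     -2.8046] shift mm [ -0.3 -11.9  -0.1] open 0.0549 F [ 1.11 -1.28  2.6 ] T [-0.231 -0.17  -0.022] t 18.05
```

>>> apply_moves:
  plan:
    - [0,0,0,0,2,0,0.1]
    - [0,0.0001,0,0,4,0,0.1]
    - [0,0.0001,0,0,5,0,0.1]
    - [0,0.0001,0,0,5,0,0.1]
    - [0,0.0001,0,0,5,0,0.1]

```text
time: 18.68
tool_pos: [0.5995, 0.0245, 0.0877]
tool_rot: [-1.57, 0.0, -2.892]
contact_force: [1.4, -1.8, 2.0]
opening: 0.0544
```

```bash
python3 - <<'E'
from h import *
go([.5996,.0247,.0996])
im=cams.read_camera('wrist');cv2.imwrite("pics/w7.png",im);print(greens(im,60)[-2:])
E
```

```text
tool [0.5995 0.0245 0.0877] [-1.5704e+00  3.0000e-04 -2.8915e+00] shift mm [ -0.2 -11.9  -0.1] open 0.0544 F [ 1.37 -1.82  2.04] T [-0.453 -0.309  0.601] t 18.68
[(array([325.4, 264.2]), array([ 290,  248,   72,   29, 1632], dtype=int32)), (array([325.5, 309.7]), array([307, 307,  37,   7, 186], dtype=int32))]
```

Torque rose sharply to 0.60 N m at 91° of turn, so this is the hard stop. The estimated depth is about 23.6 mm, which matches fully home. Letting go now.

>>> apply_moves:
  plan:
    - [0,0,0,0,0,0,-0.4]
    - [0,0,0,0,0,0,-0.7]
    - [0,0,0,0,0,0,-0.7]
    - [0,0,0,0,0,0,-0.7]
    - [0,0,0,0,0,0,-0.7]
  squeeze: 6

```text
time: 19.35
tool_pos: [0.5992, 0.0247, 0.0876]
tool_rot: [-1.571, -0.0, -2.892]
contact_force: [-0.4, -0.9, -0.1]
opening: 0.078
```

```bash
python3 - <<'E'
from h import *
go([.5996,.0247,.18])
s=robot.observe()
im=cams.read_camera('wrist');cv2.imwrite("pics/w8.png",im);print(greens(im,60)[-2:])
im=cams.read_camera('side');cv2.imwrite("pics/s4.png",cv2.resize(im[130:270,260:460],(800,560)))
E
```

```text
tool [0.5992 0.0247 0.0876] [-1.5708e+00 -2.0000e-04 -2.8919e+00] shift mm [ -0.3 -92.4   0.1] open 0.078 F [-0.37 -0.94 -0.13] T [ 0.025 -0.002  0.024] t 19.35
[(array([326.7, 264.6]), array([ 291,  248,   73,   29, 1580], dtype=int32)), (array([326.7, 310.2]), array([306, 307,  43,   8, 255], dtype=int32))]
```

View pics/s4.png

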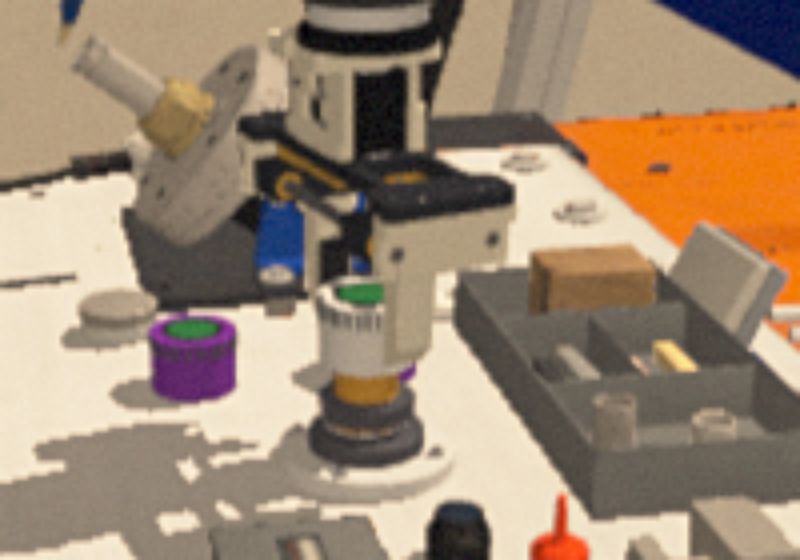

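>>> apply_moves:
  plan:
    - [0,-0.01,0,0,0,0,-0.7]
    - [0,-0.035,0,0,0,0,-0.8]
    - [0,-0.07,0,0,0,0,-1]
    - [0,-0.11,0,0,0,0,-1]
    - [0,-0.13,0,0,0,0,-1]

```text
time: 20.08
tool_pos: [0.6001, 0.0246, 0.2211]
tool_rot: [-1.569, 0.004, -2.892]
contact_force: [-0.0, 0.5, 0.1]
opening: 0.0916
```

>>> apply_moves:
  plan:
    - [0.04,0,0,0,0,0,-1]
    - [0.08,0,0,0,0,0,-1]
    - [0.08,0,0,0,0,0,-1]
    - [0.08,0,0,0,0,0,-1]
    - [0.08,0,0,0,0,0,-1]

```text
time: 20.7
tool_pos: [0.5228, 0.005, 0.2178]
tool_rot: [-1.57, 0.001, -2.892]
contact_force: [0.3, -0.2, 0.7]
opening: 0.0916
```

```bash
python3 - <<'E'
from h import *
go([.5996,.0247,.18])
P={}
for n in('side','wrist','top'):
    s=robot.observe();im=cams.read_camera(n);cv2.imwrite(f"pics/{n}9.png",im)
    for c,st in greens(im,25):
        p=onz(n,*c,.1034,s)
        if np.hypot(p[0]-.6,p[1]-.0246)<.05: print(n,c,st,p.round(4)); P[n]=ray(n,*c,s)
k=list(P)
for i in range(len(k)):
    for j in range(i): print(k[i],k[j],cross(P[k[i]],P[k[j]]).round(4))
a=cv2.imread("pics/side0.png")[180:260,320:390];b=cv2.imread("pics/side9.png")[180:260,320:390]
cv2.imwrite("pics/cmp.png",np.vstack([cv2.resize(np.hstack([a,b]),(700,400),interpolation=2)]))
E
```

```text
tool [0.5228 0.005  0.2178] [-1.5704e+00  9.0000e-04 -2.8917e+00] shift mm [-79.2  37.9  -0.1] open 0.0916 F [ 0.28 -0.24  0.71] T [ 0.053  0.015 -0.013] t 20.7
side [351.  202.9] [344 201  15   5  57] [0.5995 0.0212 0.1034]
wrist [326.1 101.6] [ 305   79   44   46 1588] [0.5997 0.0245 0.1034]
wrist side [0.5999 0.0244 0.1022]
```

View pics/cmp.png

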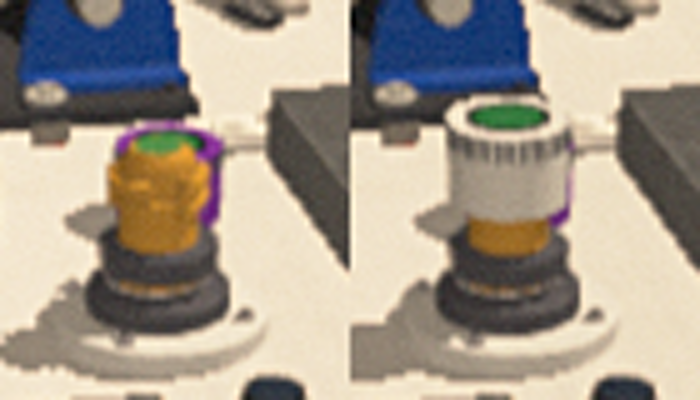

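The cap's top triangulates at z ≈ 0.102 m against 0.1034 m expected when home, and it sits centred on the barrel. The gripper is clear of everything, so I'm handing in.

```bash
python3 -c "
from cell import robot
print(robot.hand_in())"
```

```text
the job is handed in; nothing more can be done
None
```

The cap is on the barrel, screwed clockwise to its stop and released. I handed the job in at about 21 s, with the arm clear of everything.

**What I did:** I centred the cap with two crossed grips, then lowered it over the guide cone. It dropped into a thread gap by luck, about 20.5 mm below the barrel top, so I skipped the backward turn. I then turned it clockwise about 91° under about 3 to 4 N of pressure until it hit the hard stop.

**Last checks:**
- **Height:** the cap's top measured z = 0.102 m against 0.1034 m expected when fully home. A cap not screwed down would sit at about 0.106 m.
- **Position:** it sits centred on the barrel at (0.600, 0.024) and stayed put on release.

**What disagreed or is unconfirmed:**
- **Stop torque:** it read 0.60 N m. That is above the 0.35 N m you said was enough to feel the stop, though below the 0.7 N m slip limit.
- **Barrel rotation:** I never saw the white mark in the pictures, so I have no direct proof that the barrel did not turn in its nest.
- **Camera agreement:** the side camera's position for the finished cap was about 3 mm off the wrist camera's in y.
- **First move:** I wrote it in millimetres instead of metres. The step limit clipped it in the right direction, and nothing was touched.

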